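# Make up two shoemaker's job trays

## Task

Make up the two job trays from the stock between them, one thing to a bay. The large three-bay tray gets the rasp in its long bay and the tall heel block and the round tin in its two square bays, either way round; the small two-bay tray gets the low broad heel block and the cork sanding block, one in each bay. Everything must lie or stand flat on the bay floors as it stands now on the bench, and leave the shoe last and the glue can where they are.

Things in the scene. Friction and masses are not known exactly. Their poses are not given: they have to be found in the camera images.
- large_tray: Large plywood tray with THREE bays, fixed, 198 x 157 mm (own x, y), 10 mm high (floor 3 mm, walls 4 mm thick). Origin: centre of its underside, on the bench. Long bay, inside 190 (along x) x 60 mm, centred at (0, -44.5) mm; two nearly square bays, inside 93 x 85 mm, centred at (-48.5, 32) and (48.5, 32) mm. Left or right of the stock.
- small_tray: The small plywood job tray with TWO equal bays, fixed to the bench, 118 x 172 mm (x, y of its own frame) and 10 mm high, floor 3 mm, walls 4 mm thick. Origin: centre of its underside. Bays inside 110 x 80 mm, centred at (0, -43 mm) and (0, +43 mm). It lies on the other side of the stock.
- tall_heel: The tall, small-footprint heel block: D-shaped from above (flat end towards -x, round end towards +x), 52 mm long in x, 46 mm wide in y, 60 mm high, light wood with thin dark layer lines, about 90 g. Origin: centre of its underside, z up. Its two side faces (y = +-23 mm) are parallel from x = -26 to x = +3 mm: pinch them at about x = -8 mm.
- low_heel: The low, broad heel block: the same D shape, flat end towards -x, 64 mm long in x, 58 mm wide in y, only 30 mm high, same layered light wood, about 70 g. Origin: centre of its underside, z up. Its side faces (y = +-29 mm) are parallel from x = -32 to x = +3 mm: pinch them at about x = -10 mm.
- tin: A round metal filler tin with a flat lid, body diameter 60 mm, lid diameter 62 mm (the top 10 mm), 40 mm high, about 150 g, standing upright. Origin: centre of its underside, z up. Pinch it across the middle.
- cork_block: A plain oblong cork sanding block, 80 mm long in x, 50 mm wide in y, 32 mm high, about 50 g. Origin: centre of its underside, z up. 
- rasp: A short rasp, 170 mm long along x, about 100 g, lying flat: a wooden handle of square section (24 x 24 mm) from x = -85 to x = +15 mm, then a steel blade, 22 mm wide and 6 mm thick, from x = +15 to x = +85 mm, 9 mm clear of the surface. Origin: on the underside, mid-length, z up. Centre of mass at about x = -10 mm, on the handle: grip it there.
- shoe_last: Bystander: a green child-size shoe last (foot-shaped form), 198 mm long in x, 67 mm wide, about 68 mm high, loose on the bench beyond the stock. Origin: under the middle of its length.
- glue_can: Bystander: a closed upright glue can, diameter 76 mm, 105 mm high, loose on the bench beyond the stock. Origin: centre of its underside.

How it is judged:
By the outcome, as a careful person would: the job done as asked, in the order asked, and still so for the second after the job is handed in, with the robot touching nothing.
It also fails if it takes over 128 s, if anything falls off the work surface, if the arm or the gripper's body presses on something with over 40 N, if the wrist force passes 120 N, or if a joint passes its speed limit or range.

## Robot

A 6-joint arm with a two-finger parallel gripper is mounted at the origin on the work surface. World frame = base frame: x ahead of the robot, y to its left, z up, the work surface at z = 0. Lengths are in m, angles in degrees, forces in N, time in s.
With the tool pointing down it reaches from about 0.4 to 0.825 m from the base axis. Payload 7 kg.
Tool frame: the origin (TCP) lies midway between the tips of the shut fingers; the grasp point (between the pads) lies r.grip_depth behind it (r.grip_depth is the distance from the TCP to the grasp point, in m); z points along the fingers, y is the line along which they close (so a half turn about z gives the same grasp; the last joint's range is limited). The gripper opens to 88 mm and grips with 3 to 60 N. Pads are 19 mm wide; open, the fingers measure 130 mm over their backs; the gripper's body (78 mm by 193 mm) begins 47 mm behind the grasp point.
Start: joints at [-57.405, 20.546, 0.682, 0, -70.136, -16.507], TCP at [0.187, -0.649, 0.227] pointing down, gripper open.
Joint ranges: [-176.03, 176.03], [-82.01, 121.73], [-58.28, 71.71], [-173.87, 95.51], [-174.79, -0.11], [-173.66, 173.66]. Speed limits (degrees/s): [136.94, 136.94, 172.46, 180, 180, 180].

## Interface

Orientations are given as [roll, pitch, yaw] about the fixed x, y, z axes, in that order (R = Rz(yaw) Ry(pitch) Rx(roll)).
In Python, from plant import r gives the robot as it stands.
- The arm moves only by the tool creep_tool, called after ">>>" by a JSON object that holds its "api" and its "payload". Schema: {"type":"object","properties":{"deltas":{"type":"string"},"jaw":{"type":"number"},"squeeze":{"type":"number"},"only":{"type":"string"},"quiet":{"type":"boolean"},"lines":{"type":"string"}},"required":["deltas"],"additionalProperties":false}. deltas is a string of 1 to 12 rows, parted by semicolons, with the numbers parted by spaces; each row has 6 numbers: dx, dy, dz in parts of the range, where 1.0 means 40 cm, then a rotation vector rx, ry, rz in fractions of the full range, 1 being 180 degrees; each row is the pose to reach, as a shift and turn from the pose commanded when the call began, along the tool's axes at that moment; what a row does not reach only later rows make up. A row lasts 1/12 s, in which the tool goes at most 0.0417 m and 7.16 degrees, less where a joint would pass 70% of its speed; a pose out of reach is approached as far as the arm can. jaw is the finger opening in m, set as the call begins (left out keeps the last). The fingers move at their own pace and stop on an object; squeeze is the grip in N (left out, the last holds). Time passes only in rows, so rows that do not move let the fingers close. The tool returns the time, the measured TCP pose, the force, the opening and the grip force at its end. only (a regular expression) keeps the lines of the reply that match it, lines (a string "A,B") keeps lines A to B, and quiet returns only ok. Input that does not fit is refused with a message, and nothing moves.
- r.get_state(): the state, without advancing time (a new reading comes with each control period).
- r.capture(name): name is "scene" or "top"; returns a dict with "frame" (420x560x3 uint8, red, green, blue), "z_map" (420x560 float32, m along the optical axis (not along the pixel's ray), 0 where there is no reading), "fx", "fy", "cx", "cy" (pixels), "D" ([k1, k2, p1, p2, k3] as OpenCV has them; the pictures are not rectified), "cam_to_world" (4x4, takes a point from camera to world coordinates). Camera axes: x right, y down, z forward; pixel columns grow to the right and rows downward; lengths in m; the calibration is good to about 2 mm. A picture is of the moment at which its call begins.
- r.close_job(): hands the job in; it is judged then, once.
The state is a dict: "time_s": time; "joints": joint angles; "qd": joint speeds; "joint_torque": joint torques, N m; "tcp_pos": TCP position; "eef_rot": TCP orientation; "contact_force": force on the tool from outside, world axes, zero at the start; "moment": the same for the moment, N m; "gripper_width": finger opening in m; "gripper_force": force on a finger pad.
Only numpy, scipy, OpenCV 4.12 (cv2) and the standard library are available. Lean on these libraries where they do the work, as an engineer would, in place of code of your own. Each camera call takes 0.05 s, during which the arm holds its last target. There are 200 camera calls.

## Working session

There is one attempt and no reset: what is moved stays moved. The work goes in short steps, Python scripts to look and compute and a tool call to move; the robot and the scene stay as the last step left them, time stands still between calls to the robot, and variables do not carry over. Pictures are saved under pics/ and viewed, at most 14 in all, crops included, and the job is handed in when it is done.

```bash
ls; mkdir -p pics
```

Run:
```python
from plant import r
import cv2,numpy as np
for n in("scene","top"):
    c=r.capture(n); cv2.imwrite(f"pics/{n}0.png",c["frame"][:,:,::-1]); np.savez(f"pics/{n}0.npz",**c)
    print(n,c["fx"],c["cx"],c["cy"],c["D"],np.round(c["cam_to_world"],3).tolist())
print(r.get_state(),r.grip_depth)
```

```text
pics
scene 486.13135020452904 280.1111429283774 202.91384442479745 [-0.14222409  0.          0.          0.          0.        ] [[0.862, 0.327, -0.386, 0.982], [0.506, -0.525, 0.684, -0.638], [0.021, -0.786, -0.618, 0.611], [0.0, 0.0, 0.0, 1.0]]
top 489.64488751603164 282.73006134146 207.30343712875128 [0.03313992 0.         0.         0.         0.        ] [[0.1, -0.974, 0.203, 0.395], [-0.995, -0.099, 0.014, -0.012], [0.007, -0.204, -0.979, 1.007], [0.0, 0.0, 0.0, 1.0]]
{'time_s': 0.1, 'joints': array([-5.74032306e+01,  2.05869581e+01,  6.39042806e-01, -1.73783951e-02,
       -7.01355719e+01, -1.65073528e+01]), 'qd': array([-0.11566881, -0.00826865, -0.02495432,  0.0464531 , -0.05855395,
       -0.09797085]), 'joint_torque': array([-1.82275104e-03, -5.84161985e+01,  2.93749988e+01,  7.01552108e+00,
        1.01511955e-02, -2.62691015e-05]), 'tcp_pos': array([ 0.18692438, -0.64814856,  0.22572186]), 'eef_rot': array([ 1.79915312e+02, -8.05968923e-03, -1.63916494e+02]), 'contact_force': array([-0.98873784,  0.01636533,  0.58601926]), 'moment': array([0.01394283, 0.01660397, 0.00640887]), 'gripper_force': 0.0, 'gripper_width': 0.08740613645377208} 0.0188
```

View pics/scene0.png

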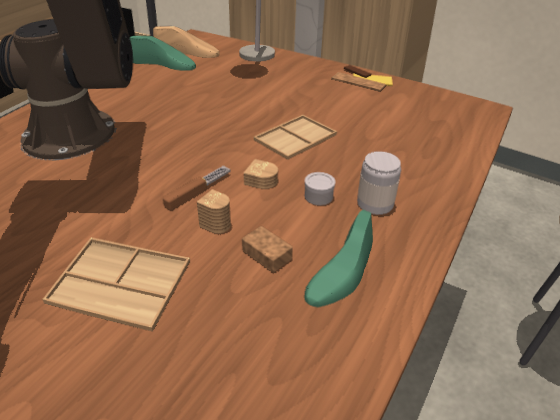

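View pics/top0.png

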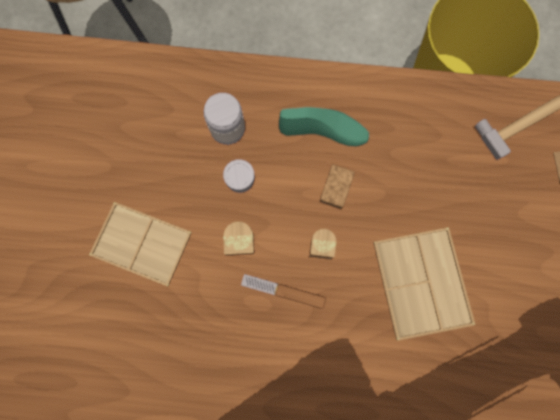

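The scene view shows the large tray at about (118,280), the small tray at (295,135) and the stock between them. In the top view, the large tray is at (424,283), the small one at (140,243), tin (239,176), low heel (238,239), tall heel (323,243), cork (338,186) and rasp (284,291). The can and last lie at the far side. Next I measure with depth from both views.

Create h.py:
```python
import numpy as np,cv2
def cloud(c):
    h,w=c["z_map"].shape; K=np.array([[c["fx"],0,c["cx"]],[0,c["fy"],c["cy"]],[0,0,1]])
    uv=np.stack(np.meshgrid(np.arange(w),np.arange(h)),-1).reshape(-1,1,2).astype(float)
    n=cv2.undistortPoints(uv,K,c["D"]).reshape(h,w,2); z=c["z_map"].astype(float)
    P=np.dstack([n*z[...,None],z]); T=c["cam_to_world"]
    P=P@T[:3,:3].T+T[:3,3]; P[z<=0]=np.nan; return P
def ray(c,pts,h):
    "pixels to world points at height h"
    K=np.array([[c["fx"],0,c["cx"]],[0,c["fy"],c["cy"]],[0,0,1]]);T=c["cam_to_world"]
    n=cv2.undistortPoints(np.array(pts,float).reshape(-1,1,2),K,c["D"]).reshape(-1,2)
    d=np.c_[n,np.ones(len(n))]@T[:3,:3].T; return T[:3,3]+d*((h-T[2,3])/d[:,2:])
def ortho(c,h,x0,x1,y0,y1,s=0.0005):
    "x up, y left"
    K=np.array([[c["fx"],0,c["cx"]],[0,c["fy"],c["cy"]],[0,0,1]]);T=np.linalg.inv(c["cam_to_world"])
    X,Y=np.meshgrid(np.arange(x1,x0,-s),np.arange(y1,y0,-s),indexing="ij")
    W=np.stack([X,Y,0*X+h],-1).reshape(-1,3)
    p=cv2.projectPoints(W,cv2.Rodrigues(T[:3,:3])[0],T[:3,3],K,c["D"])[0].reshape(*X.shape,2).astype(np.float32)
    return cv2.remap(c["frame"],p[...,0],p[...,1],cv2.INTER_CUBIC)[:,:,::-1]
```

Run:
```python
from h import *
for n in("top","scene"):
    c=dict(np.load(f"pics/{n}0.npz")); P=cloud(c); Z=P[...,2]
    ok=(P[...,0]>.3)&(P[...,0]<.85)&(abs(P[...,1])<.42)
    print(n,"bench",np.nanmedian(Z[ok&(Z<.02)]),np.nanstd(Z[ok&(Z<.006)]))
    m=(ok&(Z>.015)).astype(np.uint8)
    k,L,st,_=cv2.connectedComponentsWithStats(m)
    for i in range(1,k):
        if st[i,4]<60: continue
        q=P[L==i]; zt=np.percentile(q[:,2],90) ; t=q[q[:,2]>zt-.008]
        rc=cv2.minAreaRect((t[:,:2]*1000).astype(np.float32))
        print(st[i],"z%.1f"%(zt*1e3),[np.round(v,1).tolist() for v in rc],np.round(t.mean(0)*1e3,1))
c=dict(np.load("pics/top0.npz"))
a=ortho(c,.01,.37,.63,-.40,-.18); b=ortho(c,.01,.37,.63,.19,.41)
v=np.hstack([b,a]); print(v.shape); cv2.imwrite("pics/trays.png",v)
a=ortho(c,.03,.33,.72,-.13,.18,.0007);print(a.shape);cv2.imwrite("pics/stock.png",a)
```

```text
top bench 0.0004342381202298018 0.002025306242145516
[ 204   94   40   50 1559] z106.5 [[763.5, 140.0], [67.1, 68.7], 7.0] [763.5 139.5 104.9]
[ 278  107   88   37 2084] z67.1 [[787.6, -10.5], [27.9, 79.2], 8.7] [786.6  -9.9  66.3]
[475 119  18  26 252] z27.6 [[806.7, -410.8], [53.5, 24.6], 32.2] [ 809.4 -407.7   24.7]
[224 160  30  32 749] z41.6 [[654.5, 99.7], [61.1, 60.0], 48.9] [654.5  99.5  39.1]
[320 165  34  44 943] z34.4 [[654.6, -104.1], [49.5, 80.2], 76.9] [ 653.5 -103.8   32.1]
[224 222  30  33 851] z32.2 [[526.7, 85.5], [64.4, 56.5], 7.0] [524.4  85.8  30. ]
[309 229  27  30 646] z62.1 [[530.7, -83.5], [45.9, 52.4], 89.1] [528.1 -83.5  60.1]
[241 275  85  34 828] z25.7 [[430.5, -16.2], [166.8, 23.9], 79.9] [425.3 -44.4  23.3]
scene bench 0.0007953567453194976 0.0015190685559548422
[ 357  152   44   58 2025] z105.2 [[766.4, 137.1], [67.5, 69.3], 26.4] [767.9 134.1 104.1]
[244 159  34  24 629] z32.1 [[528.7, 85.4], [64.9, 60.5], 8.6] [528.2  82.4  30.5]
[163 168  68  38 534] z25.3 [[431.4, -22.6], [156.7, 25.4], 80.3] [428.7 -52.3  22.9]
[305 172  30  28 708] z41.4 [[656.1, 98.9], [58.8, 63.9], 29.6] [657.6  96.5  39.6]
[ 197  189   34   39 1012] z61.6 [[532.0, -84.5], [48.6, 53.3], 86.8] [531.5 -87.   60.2]
[ 307  209   66   90 2690] z67.0 [[789.8, -13.5], [29.3, 82.0], 10.6] [791.7 -16.8  66.3]
[ 242  226   51   41 1221] z34.0 [[657.3, -105.5], [51.4, 81.4], 77.5] [ 659.1 -108.2   32.4]
(520, 881, 3)
(558, 443, 3)
```

View pics/trays.png

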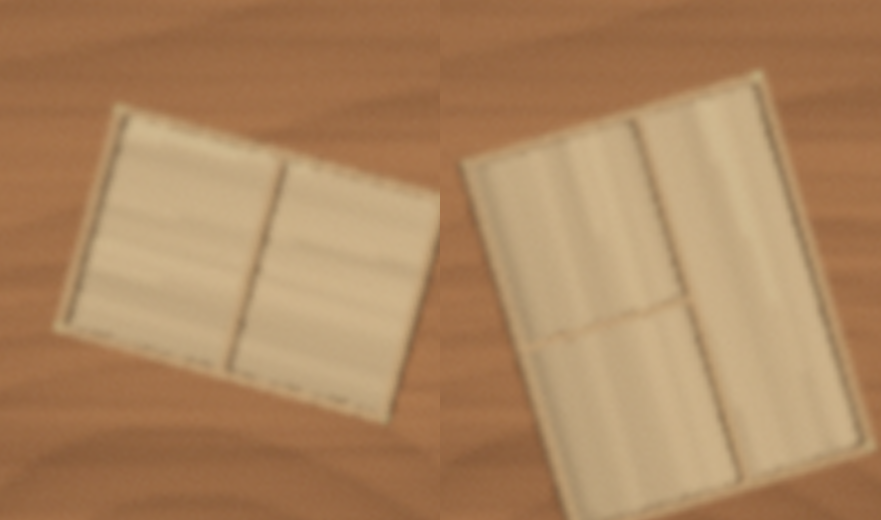

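View pics/stock.png

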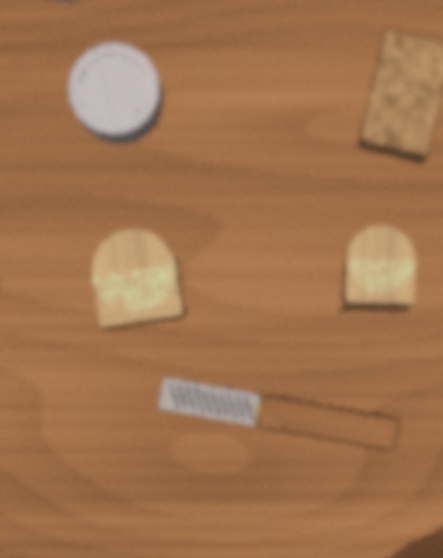

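Trays read off the ortho crop:
- **Small tray:** corners at (117,103), (54,330) and (387,422), giving centre (0.499, 0.284) and yaw −15.5°.
- **Large tray:** corners at (762,70), (462,161) and (875,447), giving centre (0.478, −0.294) and yaw 16.8°, with the long bay on the −y side.

In the stock crop, the rasp's handle runs from (398,432) to (258,407) and its blade tip is at (162,393). The round ends of both heels point up (+x).

Create need.py:
```python
import sys,numpy as np
from scipy.spatial.transform import Rotation as R
from plant import r
s=r.get_state(); Rn=R.from_euler("xyz",s["eef_rot"],degrees=True)
t=[float(v) for v in sys.argv[1:5]]
print("shift",np.round(Rn.inv().apply(np.array(t[:3])-s["tcp_pos"]),4),"rot",np.round((Rn.inv()*R.from_euler("xyz",[180,0,t[3]],degrees=True)).as_rotvec(degrees=True),2),"t",s["time_s"])
```

```bash
python3 need.py .430 -.025 .1 -99.7
```

Run:
```python
from h import *
B={"S1":(.510,.3255,-15.5),"S2":(.487,.2425,-15.5),"long":(.491,-.3366,16.8),"far":(.515,-.249,16.8),"near":(.4223,-.2775,16.8)}
for n in("top","scene"):
    P=cloud(dict(np.load(f"pics/{n}0.npz")))
    for k,(x,y,a) in B.items():
        m=np.hypot(P[...,0]-x,P[...,1]-y)<.02; print(n,k,np.round(np.median(P[m][:,2])*1e3,1),end="; ")
# tray corners: reproject expected outlines in scene view
c=dict(np.load("pics/scene0.npz"));im=c["frame"][:,:,::-1].copy()
K=np.array([[c["fx"],0,c["cx"]],[0,c["fy"],c["cy"]],[0,0,1]]);T=np.linalg.inv(c["cam_to_world"])
def box(x,y,z,a,l,w):
    a=np.radians(a);u=np.array([np.cos(a),np.sin(a)]);v=np.array([-u[1],u[0]])
    q=np.array([[*(np.array([x,y])+i*l/2*u+j*w/2*v),z] for i,j in((1,1),(1,-1),(-1,-1),(-1,1))])
    p=cv2.projectPoints(q,cv2.Rodrigues(T[:3,:3])[0],T[:3,3],K,c["D"])[0]
    cv2.polylines(big,[np.int32((p-[40,110])*2.5+.5)],True,(255,0,0),1)
big=cv2.resize(im[110:330,40:345],None,fx=2.5,fy=2.5,interpolation=cv2.INTER_CUBIC)
for q in[(.499,.284,.01,-15.5,.118,.172),(.478,-.294,.01,16.8,.198,.157),(.4315,-.0155,.024,80.3,.17,.024),(.656,-.105,.032,-13,.08,.05),(.5275,.0855,.03,7.3,.064,.058),(.5312,-.084,.06,-2,.052,.046),(.655,.099,.04,0,.062,.062)]: box(*q)
cv2.imwrite("pics/chk.png",big);print(big.shape)
```

```text
shift [-0.4062  0.5312  0.1265] rot [ 8.000e-02  4.000e-02 -6.422e+01] t 0.1
top S1 3.0; top S2 2.7; top long 3.5; top far 3.2; top near 3.2; scene S1 2.7; scene S2 2.4; scene long 3.6; scene far 3.6; scene near 3.5; (550, 762, 3)
```

View pics/chk.png

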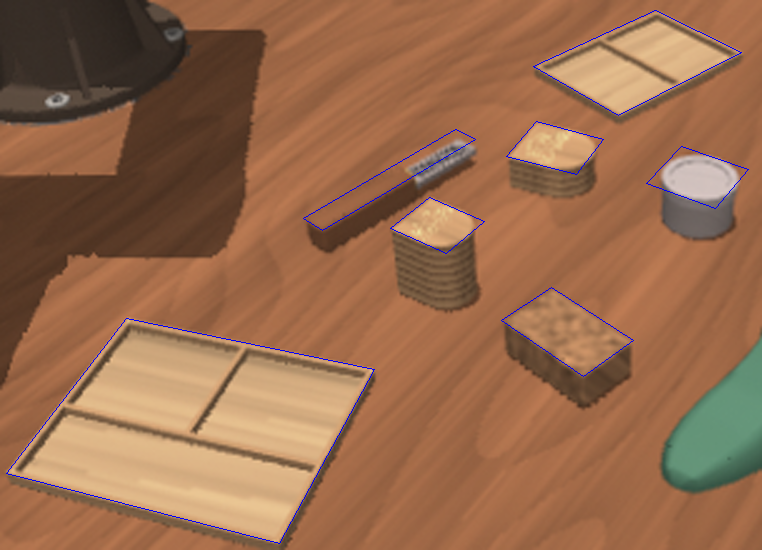

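The projected outlines match the scene picture: both trays, the rasp, cork and heels, and the tin circle all sit inside their boxes. Floors read about 3 mm in both views. Rasp first.

The rows are not in the units I measure in: shifts go in shares of 40 cm and turns go in shares of 180 degrees. I convert before sending: -0.28 m / 0.4 = -0.7, -0.275 m / 0.4 = -0.6875, -64.2 degrees / 180 = -0.3567.

>>> {"api": "creep_tool", "payload": {"deltas": "-0.05 0.045 0.0125 0 0 -0.0167;-0.1125 0.1 0.025 0 0 -0.0444;-0.175 0.1625 0.05 0 0 -0.0778;-0.25 0.225 0.0625 0 0 -0.1111;-0.3125 0.2875 0.075 0 0 -0.1444;-0.375 0.35 0.1 0 0 -0.1778;-0.45 0.4125 0.1125 0 0 -0.2111;-0.5125 0.475 0.125 0 0 -0.2444;-0.5875 0.5375 0.1375 0 0 -0.2778;-0.65 0.6 0.15 0 0 -0.3111;-0.6875 0.6375 0.15 0 0 -0.3389;-0.7 0.65 0.15 0 0 -0.3567", "jaw": 0.07}}

```text
time_s: 1.1
tcp_pos: [0.385, -0.3185, 0.1662]
eef_rot: [180.0, 0.0, -99.3]
contact_force: [0.1, 0.1, 0.7]
gripper_width: 0.0702
gripper_force: 0.0
```

```bash
python3 need.py .430 -.025 .1 -99.7
```

```text
shift [-0.2969  0.0029  0.0664] rot [0.02 0.03 0.42] t 1.1
```

Scaled: -0.297 m / 0.4 = -0.7425, -0.295 m / 0.4 = -0.7375.

>>> {"api": "creep_tool", "payload": {"deltas": "-0.05 0 0.0125 0 0 0;-0.125 0 0.025 0 0 0;-0.2125 0 0.05 0 0 0;-0.3 0 0.075 0 0 0;-0.3875 0 0.0875 0 0 0;-0.475 0.0025 0.1125 0 0 0;-0.5625 0.0025 0.125 0 0 0;-0.6375 0.005 0.15 0 0 0;-0.7 0.005 0.1625 0 0 0;-0.7375 0.0075 0.165 0 0 0;-0.7425 0.0075 0.165 0 0 0;-0.7425 0.0075 0.165 0 0 0"}}

```text
time_s: 2.1
tcp_pos: [0.4311, -0.0271, 0.1004]
eef_rot: [180.0, -0.0, -99.6]
contact_force: [-0.1, -0.3, 0.1]
gripper_width: 0.0698
gripper_force: 0.0
```

```bash
python3 need.py .430 -.025 .011 -99.7
```

```text
shift [-0.0019  0.0014  0.0894] rot [ 0.03 -0.02  0.11] t 2.1
```

Descend, then close and lift.

Scaled: 0.0895 m / 0.4 = 0.2238, 0.087 m / 0.4 = 0.2175.

>>> {"api": "creep_tool", "payload": {"deltas": "-0.0025 0.0025 0.0375 0 0 0;-0.005 0.0025 0.1 0 0 0;-0.005 0.0025 0.1625 0 0 0;-0.005 0.0025 0.2 0 0 0;-0.005 0.0025 0.2175 0 0 0;-0.005 0.0025 0.2238 0 0 0;-0.005 0.0025 0.2238 0 0 0"}}

```text
time_s: 2.68
tcp_pos: [0.4304, -0.0263, 0.011]
eef_rot: [180.0, -0.0, -99.7]
contact_force: [0.2, 0.5, 0.8]
gripper_width: 0.0698
gripper_force: 0.0
```

```bash
python3 need.py .430 -.025 .011 -99.7
```

```text
shift [-0.0012  0.0006 -0.    ] rot [ 0.04 -0.03 -0.05] t 2.6833
```

>>> {"api": "creep_tool", "payload": {"deltas": "0 0 0 0 0 0;0 0 0 0 0 0;0 0 0 0 0 0;0 0 0 0 0 0;0 0 0 0 0 0;0 0 0 0 0 0;0 0 0 0 0 0;0 0 0 0 0 0", "jaw": 0.0, "squeeze": 25}}

```text
time_s: 3.35
tcp_pos: [0.4304, -0.0257, 0.0111]
eef_rot: [180.0, -0.0, -99.7]
contact_force: [-0.8, 0.8, 2.6]
gripper_width: 0.0237
gripper_force: 25.0
```

Scaled: -0.09 m / 0.4 = -0.225, -0.085 m / 0.4 = -0.2125.

>>> {"api": "creep_tool", "payload": {"deltas": "0 0 -0.0375 0 0 0;0 0 -0.1 0 0 0;0 0 -0.175 0 0 0;0 0 -0.2125 0 0 0;0 0 -0.225 0 0 0;0 0 -0.225 0 0 0"}}

```text
time_s: 3.85
tcp_pos: [0.4312, -0.0254, 0.1021]
eef_rot: [-179.9, 0.1, -99.7]
contact_force: [0.3, -0.3, -1.8]
gripper_width: 0.0237
gripper_force: 25.0
```

```bash
python3 need.py .4814 -.3395 .1 -163.2
```

```text
shift [ 0.3011 -0.1025  0.0019] rot [-0.07  0.15 63.49] t 3.85
```

Scaled: 0.301 m / 0.4 = 0.7525, 0.3 m / 0.4 = 0.75, 63.5 degrees / 180 = 0.3528.

>>> {"api": "creep_tool", "payload": {"deltas": "0.0375 -0.0125 0 0 0 0.0222;0.1 -0.03 0 0 0 0.05;0.175 -0.055 0 0 0 0.0833;0.25 -0.08 0 0 0 0.1167;0.3375 -0.1125 0 0 0 0.1556;0.425 -0.1425 0 0 0 0.1944;0.5125 -0.175 0 0 0 0.2333;0.6 -0.2 0 0 0 0.2722;0.675 -0.225 0 0 0 0.3056;0.725 -0.245 0 0 0 0.3333;0.75 -0.255 0 0 0 0.35;0.7525 -0.2563 0 0 0 0.3528"}}

```text
time_s: 4.85
tcp_pos: [0.4798, -0.3415, 0.0983]
eef_rot: [179.9, -0.2, -163.5]
contact_force: [0.6, -0.9, -0.8]
gripper_width: 0.0239
gripper_force: 25.0
```

>>> {"api": "creep_tool", "payload": {"deltas": "0 0 0 0 0 0;0 0 0 0 0 0"}}

```text
time_s: 5.02
tcp_pos: [0.4798, -0.339, 0.0996]
eef_rot: [179.9, -0.1, -163.1]
contact_force: [0.1, 0.2, -1.6]
gripper_width: 0.0239
gripper_force: 25.0
```

```bash
python3 need.py .4814 -.3395 .0145 -163.2
```

```text
shift [-0.0015 -0.0011  0.0851] rot [ 0.1  -0.11  0.06] t 5.0167
```

Scaled: 0.085 m / 0.4 = 0.2125, 0.082 m / 0.4 = 0.205.

>>> {"api": "creep_tool", "payload": {"deltas": "-0.0038 -0.0025 0.0375 0 0 0;-0.0038 -0.0025 0.1 0 0 0;-0.0038 -0.0025 0.15 0 0 0;-0.0038 -0.0025 0.1875 0 0 0;-0.0038 -0.0025 0.205 0 0 0;-0.0038 -0.0025 0.2125 0 0 0;-0.0038 -0.0025 0.2125 0 0 0;-0.0038 -0.0025 0.2125 0 0 0"}}

```text
time_s: 5.68
tcp_pos: [0.4831, -0.3401, 0.0168]
eef_rot: [-180.0, 0.0, -163.2]
contact_force: [-0.3, 0.8, -1.4]
gripper_width: 0.0238
gripper_force: 25.0
```

```bash
python3 need.py .4814 -.3395 .014 -163.2
```

```text
shift [0.0015 0.0011 0.0028] rot [-0.04  0.04  0.05] t 5.6833
```

Scaled: 0.0025 m / 0.4 = 0.0063, 0.002 m / 0.4 = 0.005.

>>> {"api": "creep_tool", "payload": {"deltas": "0.0025 0.0025 0.0025 0 0 0;0.0025 0.0025 0.005 0 0 0;0.0025 0.0025 0.0063 0 0 0;0.0025 0.0025 0.0063 0 0 0"}}

```text
time_s: 6.02
tcp_pos: [0.4815, -0.3397, 0.0142]
eef_rot: [-180.0, 0.0, -163.2]
contact_force: [-0.7, 1.3, 2.1]
gripper_width: 0.0233
gripper_force: 25.0
```

>>> {"api": "creep_tool", "payload": {"deltas": "0 0 0 0 0 0;0 0 0 0 0 0;0 0 0 0 0 0;0 0 -0.0375 0 0 0;0 0 -0.1125 0 0 0;0 0 -0.2 0 0 0;0 0 -0.25 0 0 0;0 0 -0.2625 0 0 0", "jaw": 0.05}}

```text
time_s: 6.68
tcp_pos: [0.4834, -0.3406, 0.123]
eef_rot: [-179.8, 0.3, -163.2]
contact_force: [0.7, -1.4, 0.3]
gripper_width: 0.0503
gripper_force: 0.0
```

```bash
python3 need.py .524 -.084 .1 -182
```

```text
shift [-0.1131  0.234   0.0225] rot [-0.2   0.32 18.83] t 6.6833
```

Scaled: 0.234 m / 0.4 = 0.585, -0.008 m / 0.4 = -0.02, 18.8 degrees / 180 = 0.1044.

>>> {"api": "creep_tool", "payload": {"deltas": "-0.02 0.0425 0.005 0 0 0.0111;-0.055 0.1125 0.0125 0 0 0.0278;-0.095 0.2 0.02 0 0 0.0444;-0.14 0.2875 0.0275 0 0 0.0611;-0.1825 0.375 0.0375 0 0 0.0778;-0.225 0.4625 0.045 0 0 0.0944;-0.2575 0.5325 0.0525 0 0 0.1028;-0.2775 0.5725 0.0563 0 0 0.1044;-0.2825 0.585 0.0563 0 0 0.1044;-0.2825 0.585 0.0563 0 0 0.1044;-0.2825 0.585 0.0563 0 0 0.1044", "jaw": 0.08}}

```text
time_s: 7.6
tcp_pos: [0.5216, -0.0831, 0.0959]
eef_rot: [-180.0, -0.0, 178.0]
contact_force: [0.3, -0.8, -1.1]
gripper_width: 0.0801
gripper_force: 0.0
```

```bash
python3 need.py .523 -.084 .012 -182
```

```text
shift [-0.0014 -0.0008  0.0839] rot [-0.01 -0.03  0.04] t 7.6
```

Scaled: 0.084 m / 0.4 = 0.21, 0.082 m / 0.4 = 0.205.

>>> {"api": "creep_tool", "payload": {"deltas": "-0.0025 -0.0025 0.0375 0 0 0;-0.0025 -0.0025 0.1 0 0 0;-0.0025 -0.0025 0.15 0 0 0;-0.0025 -0.0025 0.1875 0 0 0;-0.0025 -0.0025 0.205 0 0 0;-0.0025 -0.0025 0.21 0 0 0;-0.0025 -0.0025 0.21 0 0 0"}}

```text
time_s: 8.18
tcp_pos: [0.5226, -0.0848, 0.0119]
eef_rot: [-180.0, -0.0, 177.9]
contact_force: [0.3, 0.3, 0.8]
gripper_width: 0.0801
gripper_force: 0.0
```

>>> {"api": "creep_tool", "payload": {"deltas": "0 0 0 0 0 0;0 0 0 0 0 0;0 0 0 0 0 0;0 0 0 0 0 0;0 0 0 0 0 0;0 0 0 0 0 0;0 0 0 0 0 0;0 0 0 0 0 0", "jaw": 0.0, "squeeze": 25}}

```text
time_s: 8.85
tcp_pos: [0.523, -0.0838, 0.0124]
eef_rot: [180.0, 0.0, 178.0]
contact_force: [-0.8, 1.6, 5.1]
gripper_width: 0.0456
gripper_force: 25.0
```

```bash
python3 need.py .523 -.084 .1 -182
```

```text
shift [-0.     -0.0002 -0.0876] rot [0.   0.03 0.01] t 8.85
```

Scaled: -0.085 m / 0.4 = -0.2125, -0.08 m / 0.4 = -0.2.

>>> {"api": "creep_tool", "payload": {"deltas": "0 0 -0.0375 0 0 0;0 0 -0.1 0 0 0;0 0 -0.1625 0 0 0;0 0 -0.2 0 0 0;0 0 -0.2125 0 0 0;0 0 -0.2125 0 0 0"}}

```text
time_s: 9.35
tcp_pos: [0.5234, -0.0838, 0.0981]
eef_rot: [180.0, 0.1, 178.0]
contact_force: [0.5, 0.8, -1.0]
gripper_width: 0.0459
gripper_force: 25.0
```

```bash
python3 need.py .5074 -.2516 .1 196.8
```

```text
shift [ 0.0101 -0.1683 -0.002 ] rot [ 1.000e-02  1.400e-01 -1.881e+01] t 9.35
```

Scaled: -0.168 m / 0.4 = -0.42, -0.157 m / 0.4 = -0.3925, -18.8 degrees / 180 = -0.1044.

>>> {"api": "creep_tool", "payload": {"deltas": "0.0025 -0.0375 0 0 0 -0.0111;0.0075 -0.1 0 0 0 -0.0278;0.0125 -0.175 0 0 0 -0.05;0.0175 -0.2625 0 0 0 -0.0722;0.0225 -0.3375 0 0 0 -0.0889;0.025 -0.3925 0 0 0 -0.1;0.025 -0.42 -0.0025 0 0 -0.1044;0.025 -0.42 -0.0025 0 0 -0.1044;0.025 -0.42 -0.0025 0 0 -0.1044"}}

```text
time_s: 10.1
tcp_pos: [0.5058, -0.2518, 0.0963]
eef_rot: [179.9, -0.1, -163.3]
contact_force: [0.6, 0.8, -0.5]
gripper_width: 0.0456
gripper_force: 25.0
```

```bash
python3 need.py .5074 -.2516 .016 196.8
```

```text
shift [-0.0018 -0.0004  0.0803] rot [ 0.08 -0.13 -0.14] t 10.1
```

Scaled: 0.081 m / 0.4 = 0.2025, 0.078 m / 0.4 = 0.195.

>>> {"api": "creep_tool", "payload": {"deltas": "-0.0025 0 0.0375 0 0 0;-0.0025 0 0.0875 0 0 0;-0.0025 0 0.1375 0 0 0;-0.0025 0 0.175 0 0 0;-0.0025 0 0.195 0 0 0;-0.0025 0 0.2025 0 0 0;-0.0025 0 0.2025 0 0 0;-0.0025 0 0.2025 0 0 0"}}

```text
time_s: 10.77
tcp_pos: [0.5083, -0.2508, 0.0174]
eef_rot: [-180.0, 0.0, -163.2]
contact_force: [0.8, 0.7, -1.7]
gripper_width: 0.0457
gripper_force: 25.0
```

```bash
python3 need.py .5074 -.2516 .0153 -163.2
```

```text
shift [ 0.0011 -0.0005  0.0021] rot [-0.02  0.02  0.03] t 10.7667
```

>>> {"api": "creep_tool", "payload": {"deltas": "0.0025 0 0.0025 0 0 0;0.0025 0 0.005 0 0 0;0.0025 0 0.005 0 0 0"}}

```text
time_s: 11.02
tcp_pos: [0.5072, -0.2515, 0.0155]
eef_rot: [-180.0, 0.1, -163.2]
contact_force: [0.7, 0.0, 0.0]
gripper_width: 0.0457
gripper_force: 25.0
```

>>> {"api": "creep_tool", "payload": {"deltas": "0 0 0 0 0 0;0 0 0 0 0 0;0 0 0 0 0 0;0 0 -0.0375 0 0 0;0 0 -0.1125 0 0 0;0 0 -0.2 0 0 0;0 0 -0.25 0 0 0;0 0 -0.2625 0 0 0", "jaw": 0.062}}

```text
time_s: 11.68
tcp_pos: [0.5091, -0.2522, 0.1244]
eef_rot: [-179.8, 0.3, -163.2]
contact_force: [0.6, -0.4, -0.3]
gripper_width: 0.062
gripper_force: 0.0
```

```bash
python3 need.py .655 .099 .1 180
```

```text
shift [-0.2411  0.294   0.0248] rot [-0.15  0.34 16.82] t 11.6833
```

Scaled: 0.294 m / 0.4 = 0.735, 0.29 m / 0.4 = 0.725, 16.8 degrees / 180 = 0.0933.

>>> {"api": "creep_tool", "payload": {"deltas": "-0.03 0.0375 0.005 0 0 0.0111;-0.075 0.0925 0.01 0 0 0.0222;-0.135 0.165 0.015 0 0 0.0333;-0.2 0.24 0.0225 0 0 0.0444;-0.2625 0.3175 0.03 0 0 0.0556;-0.325 0.395 0.035 0 0 0.0667;-0.3875 0.475 0.04 0 0 0.0778;-0.45 0.55 0.045 0 0 0.0889;-0.5125 0.625 0.05 0 0 0.0933;-0.5625 0.6875 0.055 0 0 0.0933;-0.595 0.725 0.06 0 0 0.0933;-0.6025 0.735 0.06 0 0 0.0933", "jaw": 0.085}}

```text
time_s: 12.68
tcp_pos: [0.6534, 0.1025, 0.0947]
eef_rot: [-180.0, -0.0, -179.9]
contact_force: [1.3, -1.0, -0.5]
gripper_width: 0.0851
gripper_force: 0.0
```

>>> {"api": "creep_tool", "payload": {"deltas": "0 0 0 0 0 0;0 0 0 0 0 0"}}

```text
time_s: 12.85
tcp_pos: [0.6521, 0.099, 0.0955]
eef_rot: [-180.0, -0.1, 180.0]
contact_force: [-0.3, -0.8, -0.1]
gripper_width: 0.0847
gripper_force: 0.0
```

```bash
python3 need.py .655 .099 .012 180
```

```text
shift [-0.003   0.      0.0835] rot [-0.02 -0.07 -0.01] t 12.85
```

Scaled: 0.083 m / 0.4 = 0.2075, 0.08 m / 0.4 = 0.2.

>>> {"api": "creep_tool", "payload": {"deltas": "-0.005 0 0.0375 0 0 0;-0.005 0 0.0875 0 0 0;-0.005 0 0.1375 0 0 0;-0.005 0 0.175 0 0 0;-0.005 0 0.2 0 0 0;-0.005 0 0.2075 0 0 0;-0.005 0 0.2075 0 0 0"}}

```text
time_s: 13.43
tcp_pos: [0.6542, 0.0984, 0.0126]
eef_rot: [-180.0, -0.1, 179.9]
contact_force: [-0.2, 0.1, -0.3]
gripper_width: 0.0847
gripper_force: 0.0
```

>>> {"api": "creep_tool", "payload": {"deltas": "0 0 0 0 0 0;0 0 0 0 0 0;0 0 0 0 0 0;0 0 0 0 0 0;0 0 0 0 0 0;0 0 0 0 0 0;0 0 0 0 0 0", "jaw": 0.0, "squeeze": 30}}

```text
time_s: 14.02
tcp_pos: [0.6552, 0.0999, 0.0139]
eef_rot: [180.0, 0.1, -180.0]
contact_force: [-1.8, 0.4, 5.9]
gripper_width: 0.0613
gripper_force: 30.0
```

>>> {"api": "creep_tool", "payload": {"deltas": "0 0 -0.0375 0 0 0;0 0 -0.1 0 0 0;0 0 -0.1625 0 0 0;0 0 -0.2125 0 0 0;0 0 -0.225 0 0 0;0 0 -0.225 0 0 0"}}

```text
time_s: 14.52
tcp_pos: [0.6555, 0.1, 0.1047]
eef_rot: [179.9, 0.2, 180.0]
contact_force: [-0.1, 0.3, -2.1]
gripper_width: 0.061
gripper_force: 30.0
```

```bash
python3 need.py .4223 -.2775 .1 196.8
```

```text
shift [ 0.2332 -0.3775  0.0036] rot [  0.05   0.17 -16.81] t 14.5167
```

Scaled: -0.36 m / 0.4 = -0.9, -0.338 m / 0.4 = -0.845, -16.8 degrees / 180 = -0.0933.

>>> {"api": "creep_tool", "payload": {"deltas": "0.025 -0.04 0 0 0 -0.0111;0.0625 -0.1 0 0 0 -0.0222;0.11 -0.175 0 0 0 -0.0333;0.16 -0.2575 0 0 0 -0.0444;0.21 -0.34 0 0 0 -0.0556;0.2625 -0.425 0 0 0 -0.0667;0.315 -0.51 0 0 0 -0.0778;0.3675 -0.595 0 0 0 -0.0889;0.42 -0.68 0 0 0 -0.0933;0.475 -0.765 0 0 0 -0.0933;0.5225 -0.845 0 0 0 -0.0933;0.5575 -0.9 0 0 0 -0.0933"}}

```text
time_s: 15.52
tcp_pos: [0.4285, -0.2619, 0.1015]
eef_rot: [179.9, -0.1, -163.3]
contact_force: [-0.2, -0.4, -1.5]
gripper_width: 0.0614
gripper_force: 30.0
```

>>> {"api": "creep_tool", "payload": {"deltas": "0.02 -0.03 0.0075 0 0 0;0.025 -0.0425 0.01 0 0 0;0.025 -0.0425 0.01 0 0 0;0.025 -0.0425 0.01 0 0 0"}}

```text
time_s: 15.85
tcp_pos: [0.4266, -0.2792, 0.0981]
eef_rot: [179.9, -0.1, -163.3]
contact_force: [0.8, -0.3, -1.4]
gripper_width: 0.061
gripper_force: 30.0
```

```bash
python3 need.py .4223 -.2775 .018 196.8
```

```text
shift [0.0035 0.0028 0.0801] rot [ 0.06 -0.08 -0.06] t 15.85
```

Scaled: 0.079 m / 0.4 = 0.1975, 0.076 m / 0.4 = 0.19.

>>> {"api": "creep_tool", "payload": {"deltas": "0.0075 0.005 0.0375 0 0 0;0.0088 0.005 0.0875 0 0 0;0.0088 0.005 0.1375 0 0 0;0.0088 0.005 0.17 0 0 0;0.0088 0.005 0.19 0 0 0;0.0088 0.005 0.1975 0 0 0;0.0088 0.005 0.1975 0 0 0;0.0088 0.005 0.1975 0 0 0"}}

```text
time_s: 16.52
tcp_pos: [0.4237, -0.2784, 0.0205]
eef_rot: [-180.0, 0.0, -163.2]
contact_force: [0.2, -0.3, -0.8]
gripper_width: 0.0608
gripper_force: 30.0
```

```bash
python3 need.py .4223 -.2775 .0168 196.8
```

```text
shift [0.0011 0.0013 0.0037] rot [-0.02  0.02  0.04] t 16.5167
```

Next, the tin's last 3.5 mm, release, rise and go to the cork.

Scaled: 0.0035 m / 0.4 = 0.0088, 0.0025 m / 0.4 = 0.0063.

>>> {"api": "creep_tool", "payload": {"deltas": "0.0025 0.0025 0.0025 0 0 0;0.0025 0.0025 0.0063 0 0 0;0.0025 0.0025 0.0088 0 0 0;0.0025 0.0025 0.0088 0 0 0"}}

```text
time_s: 16.85
tcp_pos: [0.4221, -0.278, 0.0169]
eef_rot: [-180.0, 0.0, -163.2]
contact_force: [0.1, -0.7, 0.1]
gripper_width: 0.0613
gripper_force: 30.0
```

>>> {"api": "creep_tool", "payload": {"deltas": "0 0 0 0 0 0;0 0 0 0 0 0;0 0 0 0 0 0;0 0 -0.0375 0 0 0;0 0 -0.1125 0 0 0;0 0 -0.2 0 0 0;0 0 -0.25 0 0 0;0 0 -0.2625 0 0 0", "jaw": 0.073}}

```text
time_s: 17.52
tcp_pos: [0.424, -0.2788, 0.1256]
eef_rot: [-179.8, 0.3, -163.2]
contact_force: [-0.1, 0.3, 0.1]
gripper_width: 0.0731
gripper_force: 0.0
```

```bash
python3 need.py .656 -.105 .1 167
```

```text
shift [-0.2723  0.0993  0.0267] rot [-0.13  0.35 29.82] t 17.5167
```

Scaled: -0.272 m / 0.4 = -0.68, -0.262 m / 0.4 = -0.655, 29.8 degrees / 180 = 0.1656.

>>> {"api": "creep_tool", "payload": {"deltas": "-0.0375 0.0125 0.005 0 0 0.0167;-0.1 0.035 0.0125 0 0 0.0389;-0.175 0.0625 0.02 0 0 0.0611;-0.2625 0.095 0.0275 0 0 0.0889;-0.35 0.1275 0.035 0 0 0.1111;-0.4375 0.16 0.045 0 0 0.1333;-0.525 0.1925 0.0525 0 0 0.15;-0.6 0.22 0.06 0 0 0.1611;-0.655 0.24 0.065 0 0 0.1656;-0.68 0.2475 0.065 0 0 0.1656;-0.68 0.2475 0.065 0 0 0.1656;-0.68 0.2475 0.065 0 0 0.1656", "jaw": 0.075}}

```text
time_s: 18.52
tcp_pos: [0.653, -0.1046, 0.0947]
eef_rot: [-180.0, -0.1, 167.0]
contact_force: [-0.6, 0.4, 0.1]
gripper_width: 0.0753
gripper_force: 0.0
```

```bash
python3 need.py .656 -.105 .012 167
```

```text
shift [-0.0032  0.0003  0.0827] rot [-0.02 -0.09  0.03] t 18.5167
```

Run:
```python
from h import *
from plant import r
c=r.capture("scene"); a=c["frame"][:,:,::-1]
cv2.imwrite("pics/mid.png",cv2.resize(a[210:340,20:260],None,fx=3,fy=3,interpolation=cv2.INTER_CUBIC))
```

```text
(no output)
```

View pics/mid.png

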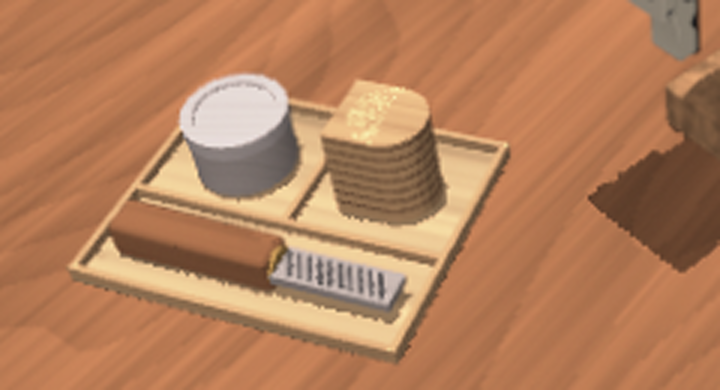

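In the crop, the tin stands flat at (240,130), the tall heel at (385,150) and the rasp lies at (260,250), each in its bay. Now the cork.

Scaled: 0.0825 m / 0.4 = 0.2063, 0.08 m / 0.4 = 0.2.

>>> {"api": "creep_tool", "payload": {"deltas": "-0.005 0 0.0375 0 0 0;-0.005 0 0.0875 0 0 0;-0.005 0 0.1375 0 0 0;-0.005 0 0.175 0 0 0;-0.005 0 0.2 0 0 0;-0.005 0 0.2063 0 0 0;-0.005 0 0.2063 0 0 0"}}

```text
time_s: 19.15
tcp_pos: [0.6548, -0.1058, 0.0128]
eef_rot: [-180.0, -0.1, 166.9]
contact_force: [-0.6, -0.5, 0.7]
gripper_width: 0.075
gripper_force: 0.0
```

>>> {"api": "creep_tool", "payload": {"deltas": "0 0 0 0 0 0;0 0 0 0 0 0;0 0 0 0 0 0;0 0 0 0 0 0;0 0 0 0 0 0;0 0 0 0 0 0;0 0 0 0 0 0", "jaw": 0.0, "squeeze": 20}}

```text
time_s: 19.73
tcp_pos: [0.656, -0.1049, 0.0138]
eef_rot: [180.0, 0.1, 167.0]
contact_force: [-1.3, 0.7, 5.5]
gripper_width: 0.0498
gripper_force: 20.0
```

>>> {"api": "creep_tool", "payload": {"deltas": "0 0 -0.0375 0 0 0;0 0 -0.1 0 0 0;0 0 -0.1625 0 0 0;0 0 -0.2125 0 0 0;0 0 -0.225 0 0 0;0 0 -0.225 0 0 0"}}

```text
time_s: 20.23
tcp_pos: [0.6566, -0.105, 0.1049]
eef_rot: [179.9, 0.2, 167.0]
contact_force: [0.1, 0.2, -0.8]
gripper_width: 0.05
gripper_force: 20.0
```

```bash
python3 need.py .510 .3255 .1 164.5
```

```text
shift [0.2397 0.3865 0.0046] rot [0.06 0.18 2.49] t 20.2333
```

Scaled: 0.36 m / 0.4 = 0.9, 0.338 m / 0.4 = 0.845, 2.5 degrees / 180 = 0.0139.

>>> {"api": "creep_tool", "payload": {"deltas": "0.025 0.04 0 0 0 0.0028;0.0625 0.1 0 0 0 0.0056;0.11 0.175 0 0 0 0.0083;0.16 0.2575 0 0 0 0.0111;0.21 0.34 0 0 0 0.0139;0.2625 0.425 0 0 0 0.0139;0.315 0.51 0 0 0 0.0139;0.3675 0.595 0 0 0 0.0139;0.42 0.68 0 0 0 0.0139;0.475 0.765 0 0 0 0.0139;0.5225 0.845 0 0 0 0.0139;0.5575 0.9 0 0 0 0.0139"}}

```text
time_s: 21.23
tcp_pos: [0.5176, 0.2983, 0.1016]
eef_rot: [-179.9, -0.1, 164.6]
contact_force: [1.2, -0.0, -0.7]
gripper_width: 0.05
gripper_force: 20.0
```

>>> {"api": "creep_tool", "payload": {"deltas": "0.025 0.0375 0.0075 0 0 0;0.04 0.065 0.01 0 0 0;0.04 0.065 0.01 0 0 0;0.04 0.065 0.01 0 0 0"}}

```text
time_s: 21.57
tcp_pos: [0.5103, 0.3249, 0.0979]
eef_rot: [-179.9, -0.1, 164.5]
contact_force: [-0.5, 0.3, -1.2]
gripper_width: 0.0502
gripper_force: 20.0
```

```bash
python3 need.py .510 .3255 .018 164.5
```

```text
shift [0.0004 0.0006 0.0799] rot [-0.11 -0.06  0.03] t 21.5667
```

Scaled: 0.08 m / 0.4 = 0.2, 0.079 m / 0.4 = 0.1975.

>>> {"api": "creep_tool", "payload": {"deltas": "0 0 0.0375 0 0 0;0 0 0.0875 0 0 0;0 0 0.1375 0 0 0;0 0 0.17 0 0 0;0 0 0.19 0 0 0;0 0 0.1975 0 0 0;0 0 0.2 0 0 0;0 0 0.2 0 0 0"}}

```text
time_s: 22.23
tcp_pos: [0.5114, 0.325, 0.0195]
eef_rot: [180.0, 0.0, 164.5]
contact_force: [-0.3, 0.3, -0.5]
gripper_width: 0.0495
gripper_force: 20.0
```

```bash
python3 need.py .510 .3255 .0168 164.5
```

```text
shift [0.0014 0.0001 0.0027] rot [ 0.02  0.02 -0.04] t 22.2333
```

Scaled: 0.0027 m / 0.4 = 0.0068, 0.002 m / 0.4 = 0.005.

>>> {"api": "creep_tool", "payload": {"deltas": "0.0025 0 0.0025 0 0 0;0.0025 0 0.005 0 0 0;0.0025 0 0.0068 0 0 0;0.0025 0 0.0068 0 0 0"}}

```text
time_s: 22.57
tcp_pos: [0.51, 0.3258, 0.0168]
eef_rot: [180.0, 0.0, 164.5]
contact_force: [-0.4, 0.8, -0.2]
gripper_width: 0.0498
gripper_force: 20.0
```

>>> {"api": "creep_tool", "payload": {"deltas": "0 0 0 0 0 0;0 0 0 0 0 0;0 0 0 0 0 0;0 0 -0.0375 0 0 0;0 0 -0.1125 0 0 0;0 0 -0.2 0 0 0;0 0 -0.225 0 0 0;0 0 -0.225 0 0 0", "jaw": 0.066}}

```text
time_s: 23.23
tcp_pos: [0.5116, 0.3272, 0.1104]
eef_rot: [179.7, 0.2, 164.5]
contact_force: [0.9, 0.7, -0.6]
gripper_width: 0.0659
gripper_force: 0.0
```

```bash
python3 need.py .5176 .0842 .1 187.3
```

```text
shift [-0.0706 -0.2327  0.0093] rot [  0.29   0.26 -22.78] t 23.2333
```

Scaled: -0.2325 m / 0.4 = -0.5813, -0.228 m / 0.4 = -0.57, -22.8 degrees / 180 = -0.1267.

>>> {"api": "creep_tool", "payload": {"deltas": "-0.0125 -0.0425 0.0025 0 0 -0.0167;-0.0325 -0.1125 0.0075 0 0 -0.0389;-0.0575 -0.2 0.0125 0 0 -0.0667;-0.085 -0.2875 0.0175 0 0 -0.0944;-0.1125 -0.375 0.02 0 0 -0.1111;-0.14 -0.4625 0.0225 0 0 -0.1222;-0.16 -0.53 0.0225 0 0 -0.1267;-0.1725 -0.57 0.0225 0 0 -0.1267;-0.1763 -0.5813 0.0225 0 0 -0.1267;-0.1763 -0.5813 0.0225 0 0 -0.1267;-0.1763 -0.5813 0.0225 0 0 -0.1267", "jaw": 0.085}}

```text
time_s: 24.15
tcp_pos: [0.5158, 0.0828, 0.0972]
eef_rot: [180.0, -0.0, -172.8]
contact_force: [-0.4, 0.2, 1.0]
gripper_width: 0.0851
gripper_force: 0.0
```

```bash
python3 need.py .5176 .0842 .012 187.3
```

```text
shift [-0.002   0.0012  0.0852] rot [ 0.   -0.   -0.05] t 24.15
```

>>> {"api": "creep_tool", "payload": {"deltas": "-0.0025 0.0025 0.0375 0 0 0;-0.0038 0.0025 0.0875 0 0 0;-0.0038 0.0025 0.1375 0 0 0;-0.0038 0.0025 0.18 0 0 0;-0.0038 0.0025 0.2075 0 0 0;-0.0038 0.0025 0.2138 0 0 0;-0.0038 0.0025 0.2138 0 0 0"}}

```text
time_s: 24.73
tcp_pos: [0.5166, 0.0846, 0.011]
eef_rot: [-180.0, -0.1, -172.6]
contact_force: [-0.0, -0.3, 0.2]
gripper_width: 0.0851
gripper_force: 0.0
```

>>> {"api": "creep_tool", "payload": {"deltas": "0 0 0 0 0 0;0 0 0 0 0 0;0 0 0 0 0 0;0 0 0 0 0 0;0 0 0 0 0 0;0 0 0 0 0 0;0 0 0 0 0 0", "jaw": 0.0, "squeeze": 20}}

```text
time_s: 25.32
tcp_pos: [0.5175, 0.0841, 0.0125]
eef_rot: [180.0, 0.1, -172.7]
contact_force: [-2.0, 1.5, 6.7]
gripper_width: 0.0581
gripper_force: 19.9
```

>>> {"api": "creep_tool", "payload": {"deltas": "0 0 -0.0375 0 0 0;0 0 -0.1 0 0 0;0 0 -0.1625 0 0 0;0 0 -0.2125 0 0 0;0 0 -0.225 0 0 0;0 0 -0.225 0 0 0"}}

```text
time_s: 25.82
tcp_pos: [0.5178, 0.0841, 0.1034]
eef_rot: [179.9, 0.2, -172.7]
contact_force: [-0.1, -0.5, -1.1]
gripper_width: 0.0581
gripper_force: 19.9
```

```bash
python3 need.py .4774 .2452 .1 164.5
```

```text
shift [0.0197 0.1649 0.0035] rot [ 0.1   0.16 22.79] t 25.8167
```

Scaled: 0.165 m / 0.4 = 0.4125, 0.155 m / 0.4 = 0.3875, 22.8 degrees / 180 = 0.1267.

>>> {"api": "creep_tool", "payload": {"deltas": "0.005 0.0375 0 0 0 0.0167;0.0125 0.1 0 0 0 0.0389;0.02 0.175 0 0 0 0.0667;0.03 0.2625 0 0 0 0.0889;0.04 0.3375 0.0025 0 0 0.1111;0.0475 0.3875 0.005 0 0 0.1222;0.05 0.4125 0.0075 0 0 0.1267;0.05 0.4125 0.0075 0 0 0.1267;0.05 0.4125 0.0075 0 0 0.1267;0.05 0.4125 0.0075 0 0 0.1267"}}

```text
time_s: 26.65
tcp_pos: [0.4758, 0.244, 0.0978]
eef_rot: [-179.9, -0.1, 164.5]
contact_force: [-0.3, 0.7, -0.2]
gripper_width: 0.058
gripper_force: 19.9
```

```bash
python3 need.py .4774 .2452 .017 164.5
```

```text
shift [-0.0013  0.0017  0.0808] rot [-0.1  -0.06  0.  ] t 26.65
```

Scaled: 0.08 m / 0.4 = 0.2, 0.079 m / 0.4 = 0.1975.

>>> {"api": "creep_tool", "payload": {"deltas": "-0.0025 0.0025 0.0375 0 0 0;-0.0025 0.0025 0.0875 0 0 0;-0.0025 0.0025 0.1375 0 0 0;-0.0025 0.0025 0.17 0 0 0;-0.0025 0.0025 0.19 0 0 0;-0.0025 0.0025 0.1975 0 0 0;-0.0025 0.0025 0.2 0 0 0;-0.0025 0.0025 0.2 0 0 0"}}

```text
time_s: 27.32
tcp_pos: [0.4779, 0.2455, 0.0192]
eef_rot: [180.0, 0.0, 164.5]
contact_force: [0.0, -0.3, -1.1]
gripper_width: 0.0578
gripper_force: 19.9
```

```bash
python3 need.py .4774 .2452 .0155 164.5
```

```text
shift [ 0.0004 -0.0004  0.0037] rot [ 0.02  0.02 -0.03] t 27.3167
```

The rows are not in the units I measure in: shifts go in shares of 40 cm and turns go in shares of 180 degrees. I convert before sending: 0.0037 m / 0.4 = 0.0093, 0.0025 m / 0.4 = 0.0063.

>>> {"api": "creep_tool", "payload": {"deltas": "0 0 0.0025 0 0 0;0 0 0.0063 0 0 0;0 0 0.0093 0 0 0;0 0 0.0093 0 0 0"}}

```text
time_s: 27.65
tcp_pos: [0.4777, 0.2459, 0.0156]
eef_rot: [180.0, 0.0, 164.5]
contact_force: [0.0, 0.3, -0.2]
gripper_width: 0.0579
gripper_force: 19.9
```

>>> {"api": "creep_tool", "payload": {"deltas": "0 0 0 0 0 0;0 0 0 0 0 0;0 0 0 0 0 0;0 0 -0.0375 0 0 0;0 0 -0.1125 0 0 0;0 0 -0.2 0 0 0;0 0 -0.2875 0 0 0;0 0 -0.325 0 0 0", "jaw": 0.068}}

```text
time_s: 28.32
tcp_pos: [0.4791, 0.2468, 0.1499]
eef_rot: [179.7, 0.2, 164.5]
contact_force: [0.8, -0.3, -0.1]
gripper_width: 0.0677
gripper_force: 0.0
```

>>> {"api": "creep_tool", "payload": {"deltas": "0 -0.05 0 0 0 0;0 -0.125 0 0 0 0;0 -0.225 0 0 0 0;0 -0.325 0 0 0 0;0 -0.425 0 0 0 0;0 -0.5 0 0 0 0;0 -0.55 0 0 0 0;0 -0.55 0 0 0 0;0 -0.55 0 0 0 0"}}

```text
time_s: 29.07
tcp_pos: [0.4184, 0.0328, 0.1455]
eef_rot: [180.0, 0.0, 164.4]
contact_force: [0.9, 1.5, -0.4]
gripper_width: 0.0679
gripper_force: 0.0
```

Run:
```python
from h import *
from plant import r
c=r.capture("scene"); a=c["frame"][:,:,::-1]
t=r.capture("top")["frame"][:,:,::-1]
A=cv2.resize(a[60:350,20:420],(800,580)); cv2.imwrite("pics/endA.png",A)
cv2.imwrite("pics/endB.png",cv2.resize(t[80:350,80:480],(800,540)))
```

```text
(no output)
```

View pics/endA.png

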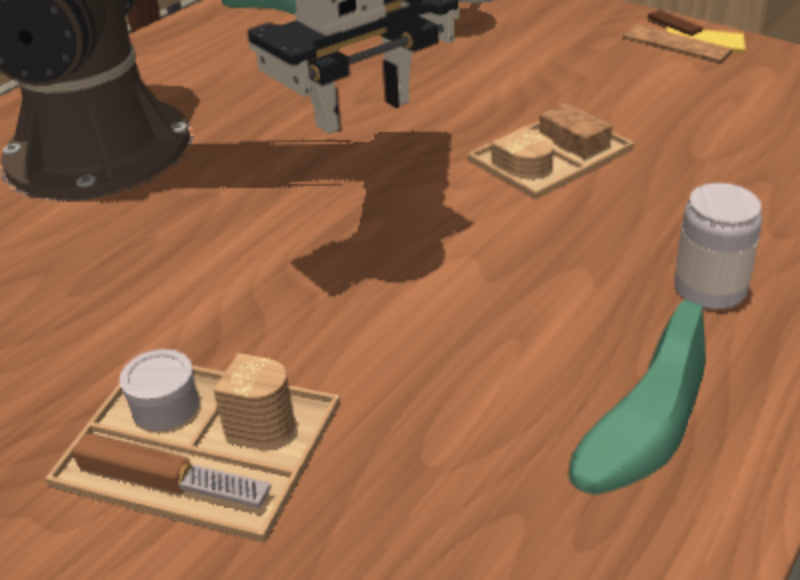

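View pics/endB.png

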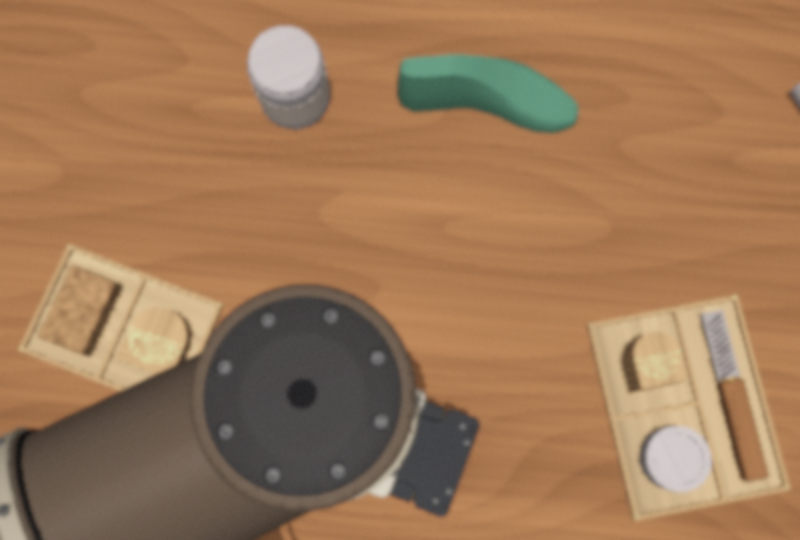

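Both final views show the rasp, tall heel and tin flat in the large tray, at about (740,395), (658,358) and (677,458) in the top crop. The cork is at (80,305) and the low heel at (157,337) in the small tray. The can and last are unmoved, and the gripper is clear of everything.

```bash
python3 -c "
from plant import r
print(r.close_job())"
```

```text
the job is handed in; nothing more can be done
None
```

The job is handed in at about 29 s: the final pictures show all five items flat in their proper bays and the shoe last and glue can where they were; no verdict was returned.

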